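# Index the sample carousel and hover a carton over its empty compartment

## Robot

A 7-joint arm with a two-finger parallel gripper is mounted at the origin on a cart in front of the work surface, level with it; the furniture and walls round the work are solid. World frame = base frame: x ahead of the robot, y to its left, z up, the work surface at z = 0. Lengths are in mm, angles in rad, forces in N, time in s.
With the tool pointing down it reaches from about 400 to 750 mm from the base axis. Payload 19.5 kg.
Tool frame: the origin (TCP) lies midway between the tips of the shut fingers; the grasp point (between the pads) lies 19 mm behind it (ctrl.tcp_to_grasp is the z of the grasp point in the tool frame, in mm); z points along the fingers, y is the line along which they close (so a half turn about z gives the same grasp; the last joint's range is limited). The gripper opens to 85 mm and grips with 20 to 120 N. Pads are 22 mm wide; open, the fingers measure 114 mm over their backs; the gripper's body (76 mm by 85 mm) begins 54 mm behind the grasp point. The pads swing forward as they close: fully open they stand 13 mm farther back than shut.
Start: joints at [-1.272, 0.707, -0.028, 1.485, 0.022, 0.951, -0.075], TCP at [192.175, 541.907, 231.268] pointing down, gripper open.
Joint ranges: [-2.71, 2.71], [-0.32, 2.16], [-1.57, 1.52], [0, 2.45], [-1.46, 4.6], [0, 2.02], [-2.83, 2.83]. Speed limits (rad/s): [1.89, 1.89, 2.57, 2.57, 3.01, 3.01, 3.01].

## Interface

Orientations are given as a unit quaternion [x, y, z, w].
In Python, from station import ctrl gives the robot as it stands.
- The arm moves only by the tool drive_tool, never from a script. Its argument "targets" is text: rows parted by semicolons, each of 6 numbers parted by spaces: the shift along the tool's x, y, z in mm, then the turn, a rotation vector about the tool's x, y, z in rad. A call has 1 to 10 rows; each row is the pose to reach, as a shift and turn from the pose commanded when the call began, along the tool's axes at that moment; what a row does not reach only later rows make up. A row lasts 1/10 s, in which the tool goes at most 50 mm and 8.59 degrees, less where a joint would pass 70% of its speed; a pose out of reach is approached as far as the arm can. A call with a gripper value outside its range is refused whole. "claw" is the closure, from 0 (fully open) to 1 (shut), set as the call begins (left out, the last holds). The fingers move at their own pace and stop on an object; "newtons" is the grip in N (left out, the last holds). Time passes only in rows, so rows that repeat a pose let the fingers close. It gives the time, the measured TCP pose, the force, the opening and the grip force at its end, in the units of the state.
- ctrl.read_state(): the state, without advancing time (a new reading comes with each control period).
- ctrl.capture(name): name is "scene" or "top"; returns (picture, depth): 480x640x3 uint8, red, green, blue; 480x640 float32, mm along the optical axis (not along the pixel's ray), 0 where there is no reading.
- ctrl.camera_params(name): a dict with "vertical_fov" (degrees; the focal length in pixels is half the picture's height over the tangent of half this angle, whatever the lens; pixels are square), "cx", "cy" (the principal point, pixels), "R" (3x3) and "t" (3): a world point X has camera coordinates R X + t. Camera axes: x right, y down, z forward; pixel columns grow to the right and rows downward; lengths in mm; the calibration is good to about 2 mm. A picture is of the moment at which its call begins. camera_params takes no time and is no camera call.
- ctrl.close_job(): hands the job in; it is judged then, once.
Trained networks look in the newest picture that a camera, given by its name, has taken for a name from the list of things; names that differ only in an ending like _2 or _b are one class to them, and where a whole thing is asked for, a point or a joint stands for the part that bears it (a point fixed in the world has none). Each returns a list of dicts, best first, with "score" (0 to 1); they miss things now and then, are a little off and sometimes report something else, mostly with a low value. They report only what shows in the picture. A call takes as long as a camera call. They do not tell look-alikes from the thing itself.
- ctrl.trace(camera, query): "pixels" (480x640 bool, what is visible of it) and "pixel" ([column, row] in pixels, amid what is visible of it).
The state is a dict: "clock": time; "q": joint angles; "qvel": joint speeds; "effort": joint torques, N m; "position": TCP position; "orientation": TCP orientation; "ft_force": force on the tool from outside, world axes, zero at the start; "ft_torque": the same for the moment, N m; "gripper_width": finger opening in mm; "grasp_force": force on a finger pad.
Only numpy, scipy, OpenCV 4.12 (cv2) and the standard library are available. Lean on these libraries where they do the work, as an engineer would, in place of code of your own. Each camera call takes 0.05 s, during which the arm holds its last target. There are 200 camera calls.

## Task

Take the sample carousel by its top handle and turn it one click (60 degrees) counter-clockwise seen from above, so that the empty compartment stands at the brass pointer of the base. Then pick up the loose carton with the dark green band, carry it across without bumping it against the carousel and without shifting or tipping the sugar jar, the stirrers or the orange-banded carton, and hold it upright over the empty compartment, squared up with it and centred so that it would drop straight in, its underside about 1 cm above the compartment's rim. Do not put it down or let go: I want to check the fit first, so finish while holding it still there, touching nothing but your gripper.

Things in the scene. Friction and masses are not known exactly. Their poses are not given: they have to be found in the camera images.
- carousel: Fixed base of the sample carousel: black round plate, 240 mm across, 14 mm high, origin at its underside's centre on the turning axis. A black tab with a short brass pointer pin sticks out from its rim, reaching 144 mm from the axis along the base's own -x. On it turns a light wooden disc (228 mm across) with six open wooden compartments, five filled with cartons that are wedged fast (their tops up to 111 mm above the counter) and one empty. A handle stands in the middle.
- disc (a joint): Angle of the disc on the base, rad; it starts near 0 (within about 0.1) and grows counter-clockwise seen from above. Weak detents (about 0.12 N m, friction 0.02 N m) every 60 degrees, at 0, 1.047 and so on: the disc settles into the nearest one when released. At 1.047 the empty compartment is at the brass pointer. It can turn from -2.2 to 2.2.
- knob_grip (a point): Centre of the carousel's handle, on the turning axis, 140 mm above the counter: a black upright bar 60 mm long, 14 mm thick, 28 mm high (126 to 154 mm above the counter) on a steel post. Axes turn with the disc: the bar runs along y, so it is pinched across x. z is up. The empty compartment lies on the -x side.
- empty_mouth (a point): Centre of the mouth of the empty compartment, level with its rim, 50 mm above the counter and 83 mm from the turning axis; turns with the disc. x points along the radius (to the axis), y along the tangent, z up. Inside the compartment measures 42 mm along x and 62 mm along y and is 25 mm deep; walls 3 mm.
- green_center (a point): Centre (41 mm up) of the loose carton with the dark green band, standing upright on the counter: 26 mm along its x, 46 mm along its y, 82 mm high (z), about 45 g (30 to 65 g). The green band is at the top of its front, the side at its own -x, which at the start faces roughly toward the robot; the other sides are plain white. It is pinched across x, and goes with its x along the compartment's x, either way round.
- orange_carton: Bystander: loose carton with an orange-brown band, 26 x 50 x 78 mm, its band at the top of the front that faces roughly toward the robot, standing upright on the counter at least 110 mm from the green one between centres; origin at the centre of its underside.
- sugar_jar: Bystander: loose round tan sugar jar with a spoon standing in it, 74 mm across, 78 mm high with a spoon handle up to 136 mm; between the cartons and the carousel; origin at the centre of its underside.
- stirrers: Bystander: loose upright bundle of wooden stirrers, 65 mm across, 143 mm high, between the cartons and the carousel; origin at the centre of its underside.
- green_carton: The same loose carton with the dark green band; origin at the centre of its underside.
There are look-alikes about, which are no part of the job. Leave any pink or turquoise look-alike of the green_carton alone.

How it is judged:
By the outcome, as a careful person would: the job done as asked, in the order asked, and still so for the second after the job is handed in, while the arm keeps its last pose, push and grip.
It also fails if it takes over 56 s, if anything falls off the work surface, if the arm or the gripper's body presses on something with over 40 N, if the wrist force passes 120 N, or if a joint passes its speed limit or range.

## Working session

There is one attempt and no reset: what is moved stays moved. The work goes in short steps, Python scripts to look and compute and a tool call to move; the robot and the scene stay as the last step left them, time stands still between calls to the robot, and variables do not carry over. Pictures are saved under pics/ and viewed, at most 10 in all, crops included, and the job is handed in when it is done.

Besides the shell and the picture viewer there is one more tool, called after ">>>" as name(argument=value, ...), one argument or row to a line, values as JSON. drive_tool: Moves the arm, as the interface text tells. Its arguments: {"type":"object","properties":{"targets":{"type":"string"},"claw":{"type":"number"},"newtons":{"type":"number"}},"required":["targets"]}

```bash
mkdir -p pics; ls; python3 - <<'E'
from station import ctrl
import cv2,numpy as np
s=ctrl.read_state();print({k:np.round(v,3).tolist() for k,v in s.items()}, ctrl.tcp_to_grasp)
for n in("scene","top"):
    p,d=ctrl.capture(n);cv2.imwrite(f"pics/{n}0.png",p[:,:,::-1]);np.savez(f"{n}0.npz",p=p,d=d)
    c=ctrl.camera_params(n);print(n,c)
E
```

```text
pics
{'clock': 0.0, 'q': [-1.272, 0.707, -0.028, 1.485, 0.022, 0.951, -0.075], 'qvel': [0.0, -0.0, -0.001, 0.0, 0.0, -0.001, 0.0], 'effort': [-0.0, -88.32, 1.234, -23.618, 0.017, 0.006, -0.0], 'position': [192.115, 541.69, 230.814], 'orientation': [0.17, 0.986, -0.001, -0.0], 'ft_force': [0.295, 0.768, -0.025], 'ft_torque': [-0.018, -0.031, 0.012], 'grasp_force': 0.0, 'gripper_width': 85.049} -18.700000000000003
scene {'vertical_fov': 46.33972547149586, 'cx': 316.69743047736307, 'cy': 237.35835243601326, 'R': array([[ 0.7253627 , -0.6881714 , -0.01640343],
       [-0.3101988 , -0.30550458, -0.90024644],
       [ 0.61451253,  0.65809352, -0.43507157]]), 't': array([-447.12731092,  216.4866267 , 1098.64521457])}
top {'vertical_fov': 43.007478727196826, 'cx': 326.8701537469071, 'cy': 234.8143148535155, 'R': array([[-8.35457649e-04, -9.99997152e-01,  2.23543613e-03],
       [-9.95092325e-01,  6.10165208e-04, -9.89489350e-02],
       [ 9.89472893e-02, -2.30713298e-03, -9.95090001e-01]]), 't': array([ -85.42516965,  510.93639862, 1437.8857022 ])}
```

View pics/scene0.png

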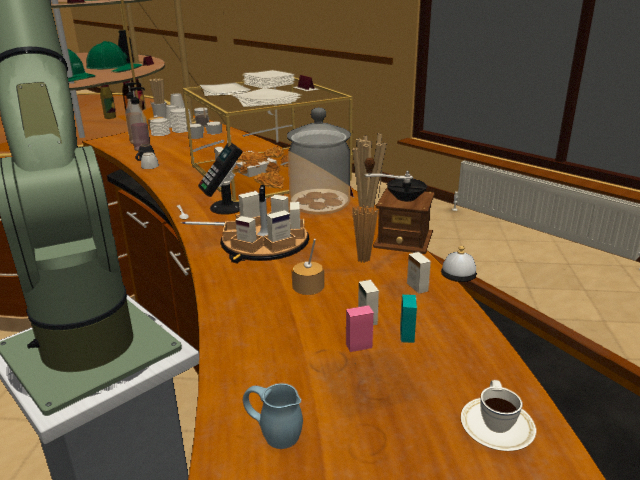

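View pics/top0.png

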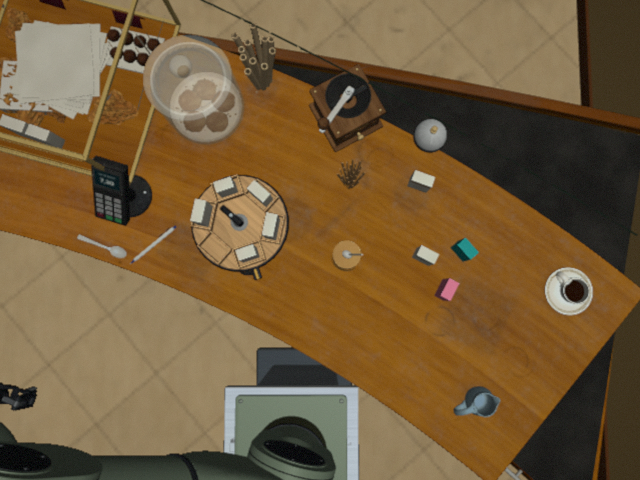

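The scene view shows the carousel at (265,232) and white cartons at (368,300) and (418,272). The top view shows the carousel at (239,222), its pointer at (257,273), the white cartons at (427,255) and (422,180), the jar at (347,254) and the stirrers at (350,173).

```bash
cat > h.py <<'E'
from station import ctrl
import cv2,numpy as np
def f(c): return 240/np.tan(np.radians(c['vertical_fov']/2))
def world(n,u,v,z):  # depth z
    c=ctrl.camera_params(n);F=f(c);u,v,z=map(np.asarray,(u,v,z))
    P=np.stack([(u-c['cx'])/F*z,(v-c['cy'])/F*z,z],-1)
    return (P-c['t'])@c['R']
def plane(n,u,v,h): # intersect with z=h
    c=ctrl.camera_params(n);F=f(c);C=-c['R'].T@c['t']
    d=np.stack([(np.asarray(u)-c['cx'])/F,(np.asarray(v)-c['cy'])/F,np.ones(np.shape(u))],-1)@c['R']
    return C+d*((h-C[2])/d[...,2])[...,None]
def proj(n,X):
    c=ctrl.camera_params(n);q=np.asarray(X)@c['R'].T+c['t'];return q[...,:2]/q[...,2:]*f(c)+[c['cx'],c['cy']]
def cloud(n,d):
    v,u=np.mgrid[:480,:640];return world(n,u,v,d)
E
python3 - <<'E'
from h import *
for n in("scene","top"):
    z=np.load(f"{n}0.npz");W=cloud(n,z['d'])
    for q in("green_carton","orange_carton","sugar_jar","stirrers","carousel","knob_grip","empty_mouth"):
        for r in ctrl.trace(n,q)[:3]:
            m=r['pixels']; 
            if m.sum()<5: continue
            P=W[m&(z['d']>0)];hi=np.percentile(P[:,2],97)
            T=P[P[:,2]>hi-8]
            print(n,q,round(r['score'],2),np.round(r['pixel']),m.sum(),'zmax',round(hi),'top mean',T.mean(0).round(1),'med',np.median(P,0).round(1))
p=np.load('scene0.npz')['p'];a=cv2.resize(p[260:340,340:440],None,fx=5,fy=5,interpolation=2)
q=np.load('top0.npz')['p'];b=cv2.resize(q[160:300,180:300],None,fx=4,fy=4,interpolation=2)
b=cv2.resize(b,(343,400)); a=cv2.resize(a,(450,360));o=np.zeros((400,795,3),np.uint8);o[:360,:450]=a;o[:,452:795]=b
cv2.imwrite('pics/crop.png',o[:,:,::-1])
E
```

```text
scene green_carton 0.86 [409. 320.] 745 zmax 82 top mean [ 469.2 -414.    80. ] med [ 460.  -421.8   49.6]
scene green_carton 0.66 [360. 326.] 1116 zmax 82 top mean [ 377.  -369.7   79.7] med [ 372.2 -374.9   48.7]
scene green_carton 0.59 [370. 295.] 581 zmax 83 top mean [ 456.1 -321.8   79.9] med [ 453.8 -331.5   64.4]
scene orange_carton 0.63 [416. 273.] 840 zmax 78 top mean [ 634.9 -313.8   75.6] med [ 628.8 -319.7   43. ]
scene sugar_jar 0.83 [309. 276.] 995 zmax 60 top mean [ 458.4 -137.5   56.4] med [ 446.3 -150.2   38. ]
scene stirrers 0.61 [363. 229.] 1116 zmax 139 top mean [ 639.3 -141.2  135.8] med [ 637.6 -145.9   83.7]
scene carousel 0.59 [262. 228.] 4713 zmax 111 top mean [537.9 112.5 117.2] med [523.5  80.   48.3]
scene knob_grip 0.97 [261. 230.] 4040 zmax 111 top mean [537.1 111.4 115.8] med [526.8  81.9  56.6]
scene empty_mouth 0.71 [266. 228.] 4185 zmax 111 top mean [536.8 114.5 118. ] med [527.4  84.7  55.8]
scene empty_mouth 0.52 [362. 229.] 955 zmax 138 top mean [ 637.4 -143.4  135.4] med [ 635.  -148.3   90.6]
top green_carton 0.93 [464. 247.] 424 zmax 87 top mea
[... 259 characters left out ...]
4]
top orange_carton 0.23 [238. 220.] 7108 zmax 115 top mean [544.4 125.5 122.2] med [537.6 124.9  26.7]
top sugar_jar 0.63 [346. 254.] 680 zmax 72 top mean [ 462.  -141.5   85.9] med [ 461.1 -130.2   52.4]
top stirrers 0.64 [351. 175.] 383 zmax 141 top mean [ 636.2 -138.3  139. ] med [ 645.2 -138.9   93.8]
top carousel 0.57 [238. 221.] 7627 zmax 115 top mean [544.4 124.5 121.4] med [535.4 121.4  25.7]
top knob_grip 0.7 [237. 221.] 7052 zmax 116 top mean [544.3 125.8 122.4] med [537.6 125.3  26.8]
top knob_grip 0.57 [241. 223.] 7589 zmax 115 top mean [544.1 123.6 121.6] med [535.3 121.   25.7]
top empty_mouth 0.32 [239. 223.] 7481 zmax 115 top mean [544.5 125.  121.6] med [535.7 121.6  25.9]
```

View pics/crop.png

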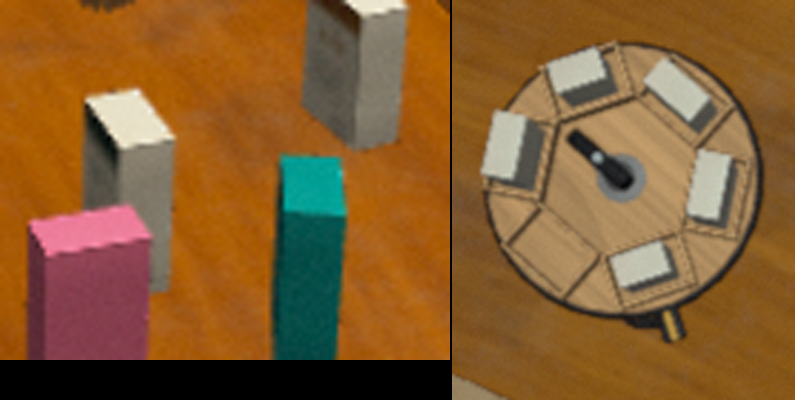

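The green carton is the 82 mm tall white one, about (458,-317). The orange one is 78 mm tall. The crop shows the empty compartment at lower left of the disc and the pointer at lower right. Next come precise fits.

```bash
python3 - <<'E'
from h import *
from scipy.optimize import least_squares
z=np.load("top0.npz");p=z['p'];d=z['d'];W=cloud('top',d);hsv=cv2.cvtColor(p,cv2.COLOR_RGB2HSV)
v,u=np.mgrid[:480,:640]
m=(d>0)&(abs(W[...,2])<25)
print('counter z near carton',np.median(W[270:285,400:440,2]),'near carousel',np.median(W[260:280,180:200,2]))
# white tops
wh=((hsv[...,1]<60)&(hsv[...,2]>150)).astype(np.uint8)
S=8
def rect(mask,h,n='top'):
    # top face: weighted moments on plane
    ys,xs=np.nonzero(mask);P=plane(n,xs.astype(float),ys.astype(float),h)[:,:2]
    c=P.mean(0);C=np.cov((P-c).T);w,V=np.linalg.eigh(C);r=cv2.minAreaRect(P.astype(np.float32))
    return c.round(1),np.sqrt(12*w).round(1),'axis_long',np.degrees(np.arctan2(V[1,1],V[0,1])).round(1),'rect',np.round(r[0],1),np.round(r[1],1),round(r[2],1)
n,L,st,ce=cv2.connectedComponentsWithStats(wh)
for i in range(1,n):
    if st[i,4]<120 or st[i,4]>900: continue
    x,y=ce[i]
    if 180<x<300 and 160<y<280: print('car',rect(L==i,111),st[i,4], 'z',np.median(W[L==i,2]))
    if 400<x<450 and 160<y<280: print('carton',ce[i].round(),rect(L==i,82 if y>220 else 78),st[i,4],'z',np.median(W[L==i,2]))
# knob
g=p.max(2);k=((W[...,2]>128)&(g<90)&(u>200)&(u<280)&(v>190)&(v<250))
print('knob',rect(k,154),k.sum(),np.median(W[k,2]))
# base circle: black plate outer edge, wood vs. black
reg=((u-239)**2+(v-224)**2<65**2)
dark=(g<70)&reg
pts=[]
for a in np.radians(np.arange(0,360,3)):
    for r in np.arange(58,38,-.25):
        x,y=239.5+r*np.cos(a),223+r*np.sin(a)
        val=cv2.getRectSubPix(p[...,0].copy(),(1,1),(x,y))[0,0]
        if val<60: pts.append((x,y,np.degrees(a)));break
pts=np.array(pts);Q=plane('top',pts[:,0],pts[:,1],14)[:,:2]
s=least_squares(lambda q:np.hypot(*(Q-q[:2]).T)-q[2],[530,125,120],loss='soft_l1');print('circle',s.x,len(Q),np.median(abs(s.fun)))
c=s.x[:2]
# pointer: brass / tab pixels
R=plane('top',u.astype(float),v.astype(float),8.)[...,:2]-c;rr=np.hypot(R[...,0],R[...,1])
br=(rr>124)&(rr<150)&(u>240)&(u<275)&(v>255)
for t,mm in(('brass',br&(hsv[...,2]>175)&(hsv[...,1]>80)),('dark',br&(g<60))):
    ys,xs=np.nonzero(mm);print(t,len(xs),np.c_[xs,ys].mean(0) if len(xs) else '',np.degrees(np.arctan2(R[mm][:,1].mean(),R[mm][:,0].mean())),rr[mm].max() if len(xs) else 0)
print(p[262:284:2,250:266:2].tolist()[::2])
E
```

```text
counter z near carton -0.33931494987737487 near carousel -0.4525504299476775
carton [423. 178.] (array([ 638.8, -310.7]), array([25.6, 50.3]), 'axis_long', np.float64(69.6), 'rect', array([ 638.9, -310.7]), array([50.1, 25.4]), 69.6) 232 z 77.48355264788205
car (array([619. , 151.4]), array([24.7, 41.6]), 'axis_long', np.float64(108.5), 'rect', array([619.1, 151.5]), array([24.2, 41. ]), 18.8) 195 z 99.43915338566552
car (array([603.7,  70.8]), array([26. , 49.5]), 'axis_long', np.float64(49.6), 'rect', array([603.8,  70.6]), array([49.2, 25.9]), 48.7) 245 z 102.76623829072807
car (array([558.8, 207.6]), array([25.7, 51.1]), 'axis_long', np.float64(167.6), 'rect', array([558.8, 207.3]), array([26.2, 51. ]), 78.6) 254 z 111.00982036416562
car (array([527.6,  45.2]), array([25.7, 51.7]), 'axis_long', np.float64(168.5), 'rect', array([527.3,  45.4]), array([26. , 51.3]), 77.3) 256 z 110.48906222896862
car (array([463.6,  98.6]), array([24.9, 41.3]), 'axis_long', np.float64(109.0), 'rect', array([463.7,  98.6]), array([24.4, 41.8]), 18.5) 203 z 99.28260703282814
carton [428. 254.] (array
[... 552 characters left out ...]
, [144, 117, 80], [119, 94, 64], [141, 113, 75], [160, 127, 86], [151, 122, 86], [84, 70, 57]], [[175, 141, 97], [176, 140, 96], [138, 111, 78], [106, 86, 63], [47, 44, 40], [51, 37, 27], [91, 57, 20], [120, 75, 27]], [[40, 32, 23], [27, 27, 29], [151, 120, 57], [134, 110, 55], [45, 45, 47], [112, 73, 24], [133, 88, 23], [136, 88, 27]], [[40, 32, 24], [39, 31, 25], [62, 55, 43], [178, 145, 69], [101, 86, 55], [48, 40, 36], [133, 87, 28], [133, 86, 25]], [[139, 95, 42], [128, 82, 31], [50, 39, 35], [105, 84, 49], [142, 113, 54], [78, 54, 26], [123, 80, 22], [132, 84, 22]], [[137, 90, 33], [143, 95, 33], [146, 98, 35], [143, 97, 36], [138, 91, 34], [133, 84, 28], [131, 85, 30], [131, 83, 27]]]
```

```bash
cat >> h.py <<'E'
from scipy.spatial.transform import Rotation as Ro
def yawR(a): # tool down, tool y at world angle a (deg)
    y=np.array([np.cos(np.radians(a)),np.sin(np.radians(a)),0]);zz=np.array([0,0,-1.]);return np.c_[np.cross(y,zz),y,zz]
def row(tcp,a,s=None):
    s=s or ctrl.read_state();R0=Ro.from_quat(s['orientation'])
    rv=(R0.inv()*Ro.from_matrix(yawR(a))).as_rotvec();return np.r_[R0.inv().apply(np.asarray(tcp)-s['position']).round(1),rv.round(4)]
def yaw(s): y=Ro.from_quat(s['orientation']).as_matrix()[:,1];return np.degrees(np.arctan2(y[1],y[0]))
E
python3 - <<'E'
from h import *
s=ctrl.read_state();print('tool y ang',yaw(s),Ro.from_quat(s['orientation']).as_matrix().round(3))
B=plane('top',np.array([255,256.3,257.6]),np.array([270,274,278.]),8)[:,:2];print(B,'dir',np.degrees(np.arctan2(*(B-[542,126]).T[::-1])))
z=np.load("top0.npz");p=z['p'];hsv=cv2.cvtColor(p,cv2.COLOR_RGB2HSV)
wh=((hsv[...,1]<60)&(hsv[...,2]>150)).astype(np.uint8);n,L,st,ce=cv2.connectedComponentsWithStats(wh)
W=cloud('top',z['d'])
for i in range(1,n):
    if 120<st[i,4]<900 and 180<ce[i][0]<300 and 160<ce[i][1]<280:
        h=np.median(W[L==i,2])+.4; c=plane('top',*ce[i],h);print(h.round(1),c.round(1))
# same for scene camera: green carton top + knob
z=np.load("scene0.npz");p=z['p'];W=cloud('scene',z['d']);v,u=np.mgrid[:480,:640];d=z['d']
for nm,m,h in(('green',(abs(W[...,0]-460)<45)&(abs(W[...,1]+317)<40)&(W[...,2]>78.5),82),('knob',(abs(W[...,0]-542)<40)&(abs(W[...,1]-126)<40)&(W[...,2]>149.5),154)):
    P=plane('scene',u[m].astype(float),v[m].astype(float),h)[:,:2];print(nm,m.sum(),P.mean(0),cv2.minAreaRect(P.astype(np.float32)))
for a in(-41.3,138.7):print(row([542,126,260],a,s))
E
```

```text
tool y ang 70.47445009706517 [[-0.942  0.334 -0.   ]
 [ 0.334  0.942 -0.   ]
 [ 0.    -0.    -1.   ]]
[[427.27105034  87.90632927]
 [417.61687654  84.66320815]
 [407.97512675  81.42426063]] dir [-161.63218752 -161.61657733 -161.60323402]
99.8 [621.1 153.3  99.8]
103.2 [605.1  71.6 103.2]
111.4 [558.7 207.5 111.4]
110.9 [527.6  45.2 110.9]
99.7 [464.4 100.1  99.7]
green 163 [ 456.81817245 -321.07126947] ((456.3874206542969, -320.6429138183594), (50.22597122192383, 27.78119468688965), 62.598812103271484)
knob 44 [536.39941555 118.13188378] ((533.9515380859375, 114.75555419921875), (65.12267303466797, 12.843422889709473), 51.347129821777344)
[-4.6870e+02 -2.7510e+02 -2.8700e+01 -1.0000e-04  1.0000e-04  1.9508e+00]
[-4.6870e+02 -2.7510e+02 -2.8700e+01 -1.0000e-04 -1.0000e-04 -1.1908e+00]
```

>>> drive_tool(
  targets="-94 -55 -6 0 0 0.14;-141 -82 -9 0 0 0.28;-188 -110 -12 0 0 0.42;-235 -137 -15 0 0 0.56;-282 -165 -18 0 0 0.7;-329 -192 -21 0 0 0.84;-376 -220 -24 0 0 0.98;-423 -247 -27 0 0 1.12;-469 -274 -29 0 0 1.26;-469 -274 -29 0 0 1.4",
  claw=0,
)

```text
clock: 1.8
position: [515.3, 158.7, 258.5]
orientation: [0.766, 0.642, 0.0, -0.0]
ft_force: [0.5, 1.3, -0.1]
gripper_width: 85.4
grasp_force: 0.0
```

```bash
python3 - <<'E'
from h import *
s=ctrl.read_state();print(s['clock'],s['position'],yaw(s),s['q'].round(2) if hasattr(s['q'],'round') else s['q']);print(row([543,126.5,230],-41.3))
E
```

```text
1.8 [515.34125652 158.74351788 258.48767013] -10.056400196451866 [-0.53  0.64  0.33  1.58 -0.24  0.96 -0.3 ]
[-2.690e+01  3.290e+01  2.850e+01  1.000e-04 -4.000e-04  5.453e-01]
```

>>> drive_tool(
  targets="-27 33 28 0 0 0.14;-27 33 28 0 0 0.28;-27 33 28 0 0 0.42;-27 33 28 0 0 0.54;-27 33 28 0 0 0.545;-27 33 28 0 0 0.545",
)

```text
clock: 2.4
position: [542.2, 128.4, 230.1]
orientation: [0.909, 0.417, -0.0, 0.0]
ft_force: [0.1, -0.4, 0.7]
gripper_width: 85.3
grasp_force: 0.0
```

```bash
python3 - <<'E'
from h import *
s=ctrl.read_state();print(s['clock'],s['position'],yaw(s),s['q'].round(2));print(row([543,126.5,124],-41.3))
p,d=ctrl.capture('scene');cv2.imwrite('pics/s1.png',cv2.resize(p[130:290,190:350],None,fx=3.7,fy=3.7,interpolation=2)[:,:,::-1])
E
```

```text
2.4 [542.21033425 128.40733017 230.14973139] -40.75490175127759 [-0.53  0.73  0.47  1.56 -0.38  0.95 -0.64]
[-9.000e-01  1.800e+00  1.062e+02  1.000e-04  2.000e-04  9.500e-03]
```

View pics/s1.png

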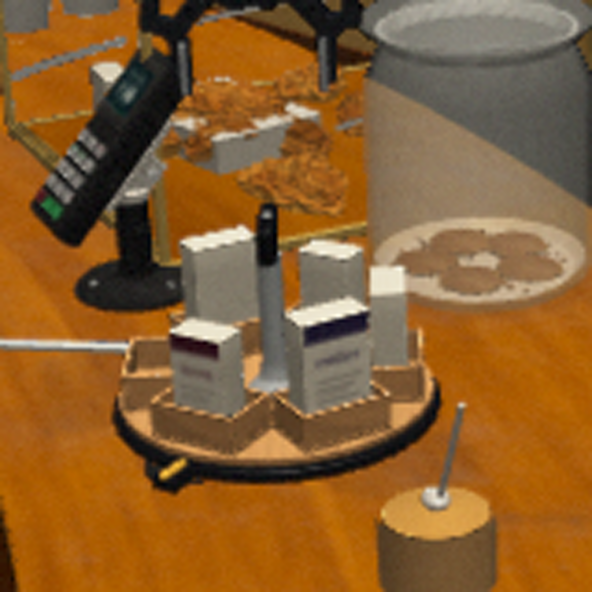

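The view shows the fingers at crop columns 183 and 327 and the handle, end-on, at column 267. I'll check that offset numerically.

```bash
python3 - <<'E'
from h import *
s=ctrl.read_state();t=np.array(s['position']);y=Ro.from_quat(s['orientation']).as_matrix()[:,1]
g=t+[0,0,12]
cr=lambda P:((proj('scene',P)-[190,130])*3.7).round(1)
print('tcp',cr(g),'fingers',cr(g+y*50),cr(g-y*50),'axis',cr(np.array([543,126.5,154])),cr(np.array([543,126.5,60])))
p,d=ctrl.capture('top');W=cloud('top',d);cv2.imwrite('pics/t1.png',cv2.resize(p[150:290,170:310],None,fx=4,fy=4,interpolation=2)[:,:,::-1])
E
```

```text
tcp [253.9  90. ] fingers [327.5  87.7] [180.1  92.2] axis [264.2 212.1] [272.  335.1]
```

>>> drive_tool(
  targets="-0.5 0.5 20 0 0 0;-0.5 0.5 45 0 0 0;-0.5 0.5 70 0 0 0;-0.5 0.5 90 0 0 0;-0.5 0.5 104 0 0 0;-0.5 0.5 106 0 0 0;-0.5 0.5 106 0 0 0",
)

```text
clock: 3.2
position: [542.4, 127.5, 124.4]
orientation: [0.91, 0.415, -0.0, -0.0]
ft_force: [0.4, 0.4, 0.2]
gripper_width: 85.6
grasp_force: 0.0
```

```bash
python3 - <<'E'
from h import *
s=ctrl.read_state();print(s['clock'],s['position'],yaw(s),s['ft_force']);print(row([543.5,126,124],-41.3))
E
```

```text
3.2 [542.38339841 127.45130702 124.42129103] -40.911414226468686 [0.43337975 0.43694541 0.24132849]
[-0.4     1.8     0.4    -0.      0.      0.0068]
```

>>> drive_tool(
  targets="-0.4 1.5 0 0 0 0.007;-0.4 1.5 0 0 0 0.007",
)

```text
clock: 3.4
position: [543.6, 126.1, 124.9]
orientation: [0.911, 0.412, 0.001, 0.0]
ft_force: [-0.6, 0.1, -0.0]
gripper_width: 85.4
grasp_force: 0.0
```

>>> drive_tool(
  targets="0 0 0 0 0 0;0 0 0 0 0 0;0 0 0 0 0 0;0 0 0 0 0 0;0 0 0 0 0 0;0 0 0 0 0 0;0 0 0 0 0 0;0 0 0 0 0 0",
  claw=1,
  newtons=25,
)

```text
clock: 4.2
position: [542.9, 126.5, 124.2]
orientation: [0.911, 0.412, -0.0, -0.0]
ft_force: [-4.2, 2.3, 6.1]
gripper_width: 15.4
grasp_force: 24.5
```

```bash
python3 - <<'E'
from h import *
s=ctrl.read_state();print(s['clock'],s['position'],yaw(s),s['ft_force'],s['ft_torque'],s['gripper_width'],s['grasp_force'])
E
```

```text
4.2 [542.89891852 126.50724864 124.20297584] -41.35748705883755 [-4.24419897  2.26293775  6.14037032] [0.60536839 0.99815292 0.00925272] 15.41342992987852 24.488275517360307
```

>>> drive_tool(
  targets="0 -0.6 0 0 0 -0.05;0 -0.6 0 0 0 -0.13;0 -0.6 0 0 0 -0.21;0 -0.6 0 0 0 -0.29;0 -0.6 0 0 0 -0.37;0 -0.6 0 0 0 -0.45;0 -0.6 0 0 0 -0.53;0 -0.6 0 0 0 -0.61;0 -0.6 0 0 0 -0.69;0 -0.6 0 0 0 -0.77",
)

```text
clock: 5.2
position: [542.9, 126.5, 124.2]
orientation: [0.689, 0.725, 0.0, 0.0]
ft_force: [-2.0, 1.6, 4.0]
gripper_width: 15.3
grasp_force: 24.4
```

>>> drive_tool(
  targets="0 0 0 0 0 -0.08;0 0 0 0 0 -0.16;0 0 0 0 0 -0.23;0 0 0 0 0 -0.276;0 0 0 0 0 -0.276;0 0 0 0 0 -0.276",
)

```text
clock: 5.8
position: [542.9, 126.6, 124.2]
orientation: [0.584, 0.811, 0.0, 0.0]
ft_force: [-0.7, 0.4, 3.9]
gripper_width: 15.0
grasp_force: 24.5
```

```bash
python3 - <<'E'
from h import *
s=ctrl.read_state();print(s['clock'],s['position'],yaw(s),s['ft_force'],s['ft_torque'],s['gripper_width'],s['grasp_force'])
E
```

```text
5.8 [542.87118416 126.57699514 124.24210866] 18.469427533310924 [-0.67708662  0.43405071  3.85085337] [0.13338843 0.2774701  0.00260671] 15.040880169547746 24.476067650830373
```

Turned 60°, with almost no force or torque left, so it sits near the detent and the axis is about (542.8,126.6). Next I open, lift and check.

>>> drive_tool(
  targets="0 0 0 0 0 0;0 0 0 0 0 0;0 0 0 0 0 0;0 0 0 0 0 0;0 0 0 0 0 0;0 0 0 0 0 0",
  claw=0,
)

```text
clock: 6.4
position: [542.7, 126.6, 124.2]
orientation: [0.584, 0.812, -0.0, 0.0]
ft_force: [0.2, -0.2, -0.5]
gripper_width: 85.6
grasp_force: 0.0
```

>>> drive_tool(
  targets="0 0 -20 0 0 0;0 0 -50 0 0 0;0 0 -90 0 0 0;0 0 -130 0 0 0;0 0 -150 0 0 0;100 0 -160 0 0 0;150 0 -160 0 0 0;200 0 -160 0 0 0;200 0 -160 0 0 0;200 0 -160 0 0 0",
)

```text
clock: 7.4
position: [475.8, 322.8, 283.8]
orientation: [0.58, 0.814, 0.001, -0.002]
ft_force: [0.2, -1.3, 0.1]
gripper_width: 85.6
grasp_force: 0.0
```

```bash
python3 - <<'E'
from h import *
s=ctrl.read_state();print(s['clock'],s['position'],yaw(s),s['ft_force'],s['gripper_width'])
p,d=ctrl.capture('top');np.savez('top2.npz',p=p,d=d);cv2.imwrite('pics/t2.png',cv2.resize(p[140:300,170:470],None,fx=2.6,fy=2.6,interpolation=2)[:,:,::-1])
W=cloud('top',d);hsv=cv2.cvtColor(p,cv2.COLOR_RGB2HSV)
wh=((hsv[...,1]<60)&(hsv[...,2]>150)).astype(np.uint8);n,L,st,ce=cv2.connectedComponentsWithStats(wh)
for i in range(1,n):
    if 120<st[i,4]<900 and 180<ce[i][0]<300 and 160<ce[i][1]<280:
        h=np.median(W[L==i,2])+.4; ys,xs=np.nonzero(L==i);P=plane('top',xs.astype(float),ys.astype(float),h)[:,:2]
        w,V=np.linalg.eigh(np.cov(P.T));print(h.round(1),P.mean(0).round(1),np.degrees(np.arctan2(V[1,1],V[0,1])).round(1),st[i,4])
E
```

```text
7.4 [475.75012759 322.76374019 283.76708755] 19.037015137626017 [ 0.17752602 -1.30698461  0.13799881] 85.59525371996325
102.9 [621.1 152.9] 107.7 244
111.0 [605.1  71.5] 48.7 263
99.7 [559.  207.1] 167.9 207
99.9 [527.3  45.1] 168.3 209
111.0 [480.1 181. ] 49.2 270
```

View pics/t2.png

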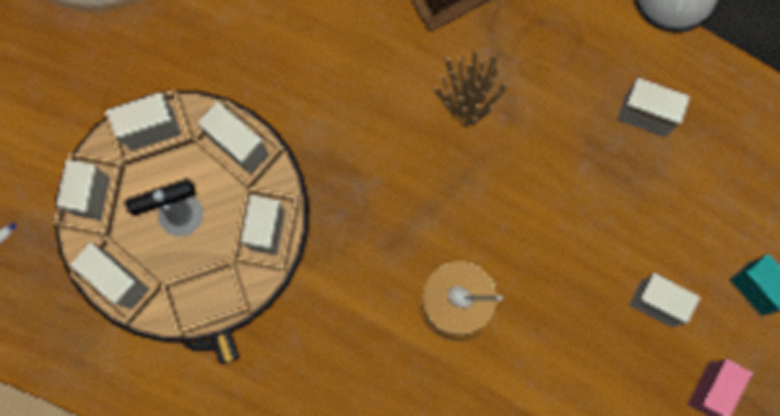

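The picture confirms the empty compartment at (207,298) by the brass pointer at (228,347). The mouth centre is about (464,100), radial 18.4°. Next, the green carton at (668,300).

```bash
python3 - <<'E'
from h import *
print(row([459.8,-317.8,200],-27.5))
E
```

```text
[-5.973e+02 -2.224e+02  8.350e+01 -9.000e-04 -5.000e-04  8.088e-01]
```

>>> drive_tool(
  targets="-46 -17 10 0 0 0.06;-92 -34 20 0 0 0.12;-138 -51 30 0 0 0.18;-184 -68 40 0 0 0.25;-230 -86 45 0 0 0.31;-276 -103 50 0 0 0.37;-322 -120 50 0 0 0.44;-368 -137 50 0 0 0.5;-414 -154 50 0 0 0.56;-460 -171 50 0 0 0.62",
)

```text
clock: 8.45
position: [462.5, -177.2, 234.4]
orientation: [0.805, 0.594, -0.0, 0.0]
ft_force: [0.1, 0.2, -0.6]
gripper_width: 85.5
grasp_force: 0.0
```

>>> drive_tool(
  targets="-46 -17 0 0 0 0.06;-92 -34 0 0 0 0.12;-137 -51 0 0 0 0.19;-137 -51 20 0 0 0.19;-137 -51 30 0 0 0.19;-137 -51 30 0 0 0.19",
)

```text
clock: 9.05
position: [374.4, -289.9, 203.3]
orientation: [0.856, 0.516, -0.0, -0.001]
ft_force: [0.6, 0.9, -0.7]
gripper_width: 85.3
grasp_force: 0.0
```

```bash
python3 - <<'E'
from h import *
s=ctrl.read_state();print(s['clock'],s['position'],yaw(s),s['q'].round(2));print(row([459.8,-317.8,200],-27.5))
p,d=ctrl.capture('scene');cv2.imwrite('pics/s3.png',cv2.resize(p[200:350,300:450],None,fx=4,fy=4,interpolation=2)[:,:,::-1])
t=np.array(s['position']);y=Ro.from_quat(s['orientation']).as_matrix()[:,1];g=t+[0,0,12]
cr=lambda P:((proj('scene',P)-[300,200])*4).round(1)
print('tcp',cr(g),cr(g+y*50),cr(g-y*50))
x,yy=np.array([np.cos(np.radians(-27.5)),np.sin(np.radians(-27.5)),0]),np.array([-np.sin(np.radians(-27.5)),np.cos(np.radians(-27.5)),0])
print('top corners',[cr(np.array([459.8,-317.8,82])+a*13*x+b*23*yy) for a,b in((-1,-1),(-1,1),(1,1),(1,-1))])
E
```

```text
9.05 [ 374.36003144 -289.92147786  203.31865892] -27.82359254688016 [ 0.44  0.62  0.26  1.88 -0.24  0.67  0.36]
[ 1.52e+01  8.86e+01  3.10e+00 -2.00e-03 -4.00e-04 -5.60e-03]
tcp [110.6 138.9] [212.4 125.2] [  6.5 152.9]
top corners [array([263.4, 367.8]), array([232. , 323.2]), array([279.4, 315.5]), array([312.4, 359.6])]
```

View pics/s3.png

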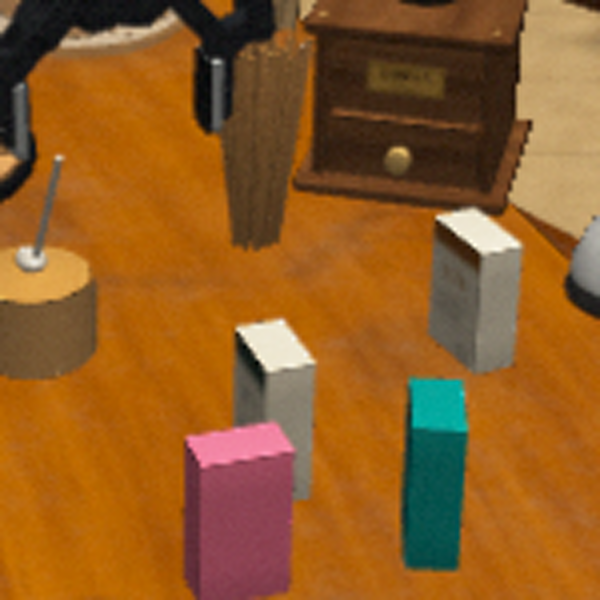

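The white carton's top is at (275,345), within about 1 px of my prediction. The gripper is still 86 mm short because I wrote the last rows in the old tool axes. Next I move over the carton and come down.

>>> drive_tool(
  targets="7 44 3 0 0 -0.005;14.7 89 3 0 0 -0.005;14.7 89 3 0 0 -0.005;14.7 89 3 0 0 -0.005;14.7 89 3 0 0 -0.005",
)

```text
clock: 9.6
position: [459.8, -318.5, 201.6]
orientation: [0.855, 0.518, -0.0, -0.0]
ft_force: [-0.3, 0.4, 0.1]
gripper_width: 85.3
grasp_force: 0.0
```

```bash
python3 - <<'E'
from h import *
s=ctrl.read_state();print(s['clock'],s['position'],yaw(s));print(row([459.8,-318.4,39],-27.5))
E
```

```text
9.6 [ 459.76704842 -318.52481777  201.61360912] -27.537019130958374
[ 2.000e-01  0.000e+00  1.626e+02 -3.000e-04  2.000e-04 -6.000e-04]
```

>>> drive_tool(
  targets="0 0 40 0 0 0;0 0 75 0 0 0;0 0 105 0 0 0;0 0 135 0 0 0;0 0 155 0 0 0;0 0 162 0 0 0;0 0 162 0 0 0;0 0 162 0 0 0",
)

```text
clock: 10.4
position: [460.4, -319.3, 40.4]
orientation: [0.855, 0.518, 0.0, 0.001]
ft_force: [-0.1, 0.2, 0.7]
gripper_width: 85.3
grasp_force: 0.0
```

>>> drive_tool(
  targets="0 0 0 0 0 0;0 0 0 0 0 0;0 0 0 0 0 0;0 0 0 0 0 0;0 0 0 0 0 0;0 0 0 0 0 0;0 0 0 0 0 0;0 0 0 0 0 0",
  claw=1,
  newtons=20,
)

```text
clock: 11.2
position: [460.3, -319.0, 39.4]
orientation: [0.855, 0.518, 0.0, 0.0]
ft_force: [-0.5, 1.3, 6.1]
gripper_width: 25.9
grasp_force: 28.5
```

```bash
python3 - <<'E'
from h import *
s=ctrl.read_state();print(s['clock'],s['position'],yaw(s),s['ft_force'],s['gripper_width'],s['grasp_force'])
E
```

```text
11.2 [ 460.26688136 -319.04961133   39.39550546] -27.55955308882312 [-0.48759101  1.29583112  6.10598591] 25.917385607878256 28.534852266311646
```

>>> drive_tool(
  targets="0 0 -6 0 0 0;0 0 -16 0 0 0;0 0 -31 0 0 0;0 0 -51 0 0 0;0 0 -76 0 0 0;0 0 -106 0 0 0;0 0 -136 0 0 0;0 0 -161 0 0 0;0 0 -180 0 0 0;0 0 -190 0 0 0",
)

```text
clock: 12.2
position: [460.3, -319.2, 231.4]
orientation: [0.855, 0.518, 0.0, 0.001]
ft_force: [-0.8, 0.4, -1.0]
gripper_width: 25.6
grasp_force: 27.9
```

```bash
python3 - <<'E'
from h import *
s=ctrl.read_state();print(s['clock'],s['position'],yaw(s),s['ft_force'],s['gripper_width'],s['grasp_force'])
t=np.array(s['position'])
print(row([464.1,100.2,t[2]],18.4))
p,d=ctrl.capture('scene');cv2.imwrite('pics/s4.png',cv2.resize(p[150:350,270:470],None,fx=3,fy=3,interpolation=2)[:,:,::-1])
E
```

```text
12.2 [ 460.33789245 -319.17564374  231.3509996 ] -27.563840418485906 [-0.81482131  0.42322601 -1.02337966] 25.635487089225297 27.860350012779236
[ 3.735e+02 -1.907e+02 -5.000e-01  1.900e-03  1.100e-03 -8.022e-01]
```

View pics/s4.png

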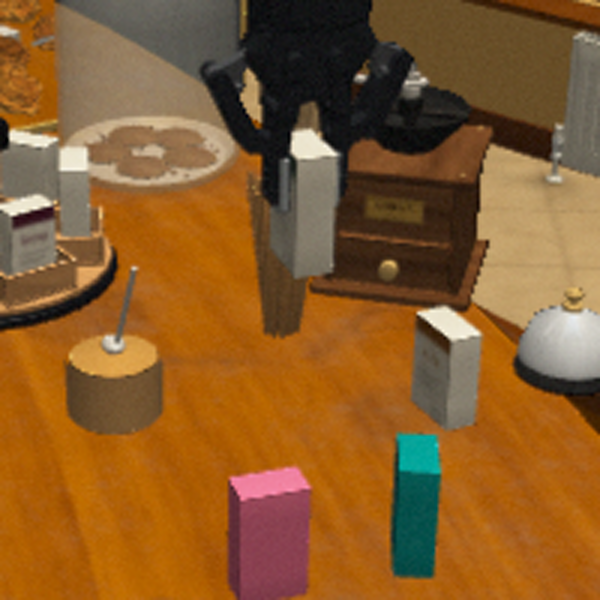

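The carton is held upright at (305,205) in the crop, and everything else stands. Carrying it across at an underside height of about 192 mm.

>>> drive_tool(
  targets="14 -7 0 0 0 -0.03;36 -18 0 0 0 -0.08;65 -33 0 0 0 -0.14;96 -49 0 0 0 -0.21;127 -65 0 0 0 -0.27;158 -81 0 0 0 -0.34;189 -96 0 0 0 -0.4;220 -112 0 0 0 -0.47;251 -128 0 0 0 -0.54;282 -144 0 0 0 -0.6",
)

```text
clock: 13.25
position: [462.5, -1.0, 228.8]
orientation: [0.663, 0.749, -0.0, -0.0]
ft_force: [-0.4, 0.5, -0.9]
gripper_width: 25.8
grasp_force: 27.9
```

```bash
python3 - <<'E'
from h import *
s=ctrl.read_state();print(s['clock'],s['position'],yaw(s),s['gripper_width']);t=s['position']
print(row([464.1,100.2,t[2]],18.4))
E
```

```text
13.25 [462.53912399  -0.98284013 228.77113089] 6.973038037030494 25.758368132622696
[ 1.002e+02  1.380e+01 -0.000e+00 -8.000e-04 -1.000e-04 -1.994e-01]
```

>>> drive_tool(
  targets="25 3 0 0 0 -0.05;50 7 0 0 0 -0.1;72 10 0 0 0 -0.15;88 12 0 0 0 -0.19;97 13.5 0 0 0 -0.2;99 14 0 0 0 -0.2;99 14 0 0 0 -0.2;99 14 0 0 0 -0.2",
)

```text
clock: 14.05
position: [465.2, 96.7, 229.2]
orientation: [0.587, 0.81, -0.0, 0.0]
ft_force: [0.0, 0.8, -0.6]
gripper_width: 26.0
grasp_force: 27.9
```

```bash
python3 - <<'E'
from h import *
s=ctrl.read_state();print(s['clock'],s['position'],yaw(s),s['gripper_width']);t=s['position']
p,d=ctrl.capture('scene');p2,d2=ctrl.capture('top')
W=cloud('scene',d);v,u=np.mgrid[:480,:640];near=(abs(W[...,0]-464)<60)&(abs(W[...,1]-100)<60)&(W[...,2]>170)&(W[...,2]<285)
a=cv2.resize(p[140:260,200:330],(520,480),interpolation=2);b=cv2.resize(p2[200:290,205:275],(373,480),interpolation=2)
o=cv2.resize(np.hstack([a,b]),(780,420));cv2.imwrite('pics/s5.png',o[:,:,::-1])
hs=cv2.cvtColor(p,cv2.COLOR_RGB2HSV);c=near&(hs[...,1]<70)&(hs[...,2]>90)
print('carton z range scene',np.percentile(W[c,2],[1,50,99]),c.sum())
# green carton expected outline
ang=np.radians(18.4)
e1=np.array([np.cos(ang),np.sin(ang),0]);e2=np.array([-np.sin(ang),np.cos(ang),0])
for n,sc,of in(('scene',(3.49,3.5),(200,140)),('top',(4.65,4.667),(205,200))):
  for z in(t[2]-39.4,t[2]+42.6):
    C=np.array([proj(n,np.array([t[0],t[1],z])+i*13*e1+j*23*e2) for i,j in((-1,-1),(-1,1),(1,1),(1,-1))]);print(n,z.round(),((C-of)*sc+([0,0] if n=='scene' else [454,0])).round().tolist())
E
```

```text
14.05 [465.22170538  96.70049008 229.17077069] 18.175670124529663 25.991976350151084
carton z range scene [191.0731607  221.38167377 271.83718706] 500
scene 190.0 [[167.0, 168.0], [112.0, 157.0], [134.0, 146.0], [188.0, 156.0]]
scene 272.0 [[158.0, 52.0], [102.0, 43.0], [125.0, 33.0], [180.0, 42.0]]
top 190.0 [[679.0, 238.0], [583.0, 270.0], [566.0, 216.0], [662.0, 184.0]]
top 272.0 [[656.0, 224.0], [554.0, 258.0], [536.0, 200.0], [638.0, 166.0]]
```

View pics/s5.png

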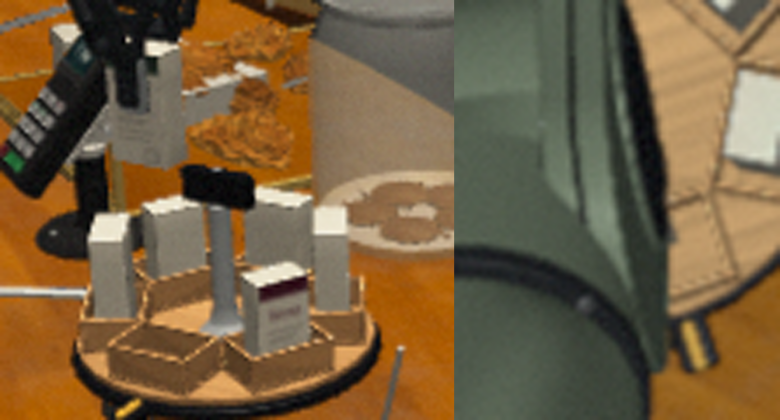

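The held carton has its bottom edge at about (108–186,160), with the band facing the camera, and hangs above the empty compartment's rim at (165,345). I descend part way and then compare it with the rim in the same picture.

>>> drive_tool(
  targets="1 0 10 0 0 -0.004;2.2 0 30 0 0 -0.004;2.2 0 55 0 0 -0.004;2.2 0 80 0 0 -0.004;2.2 0 97 0 0 -0.004;2.2 0 104 0 0 -0.004;2.2 0 104 0 0 -0.004;2.2 0 104 0 0 -0.004",
)

```text
clock: 14.95
position: [464.8, 99.6, 125.8]
orientation: [0.584, 0.812, 0.0, 0.0]
ft_force: [-0.2, 0.8, 0.5]
gripper_width: 25.8
grasp_force: 27.9
```

```bash
python3 - <<'E'
from h import *
s=ctrl.read_state();print(s['clock'],s['position'],yaw(s),s['gripper_width'],s['ft_force']);t=s['position']
p,d=ctrl.capture('scene');np.savez('scene6.npz',p=p,d=d)
a=cv2.resize(p[165:265,215:315],None,fx=6,fy=6,interpolation=cv2.INTER_CUBIC)
# overlays: predicted carton bottom (green), mouth inner rim (red)
a=a.copy()
def poly(c,hx,hy,an,z,col):
    an=np.radians(an);e1=np.array([np.cos(an),np.sin(an),0]);e2=np.array([-np.sin(an),np.cos(an),0])
    P=np.array([proj('scene',np.array([c[0],c[1],z])+i*hx*e1+j*hy*e2) for i,j in((-1,-1),(-1,1),(1,1),(1,-1))])
    q=(P-[215,165]+.5)*6;print(col,q.round().tolist());cv2.polylines(a,[np.int32(q*16)],True,col,1,cv2.LINE_AA,4)
poly((464.1,100.2),21,31,18.4,50,(255,0,0));poly((464.1,100.2),24,34,18.4,50,(255,0,255))
y=yaw(s);tx=yawR(y)[:,0];c=np.array(t)+1.5*tx
poly(c,13,23,y,t[2]-39.4,(0,255,0));poly(c,13,23,y,t[2]+42.6,(0,255,255))
cv2.imwrite('pics/s6.png',a[:,:,::-1])
E
```

```text
14.95 [464.7522447   99.55431567 125.84116747] 18.487330433126058 25.80462234992539 [-0.16836876  0.81778486  0.4800134 ]
(255, 0, 0) [[221.0, 464.0], [100.0, 435.0], [157.0, 397.0], [277.0, 425.0]]
(255, 0, 255) [[223.0, 468.0], [90.0, 437.0], [155.0, 393.0], [287.0, 423.0]]
(0, 255, 0) [[210.0, 373.0], [118.0, 353.0], [154.0, 330.0], [244.0, 349.0]]
(0, 255, 255) [[196.0, 188.0], [102.0, 170.0], [139.0, 149.0], [232.0, 167.0]]
```

View pics/s6.png

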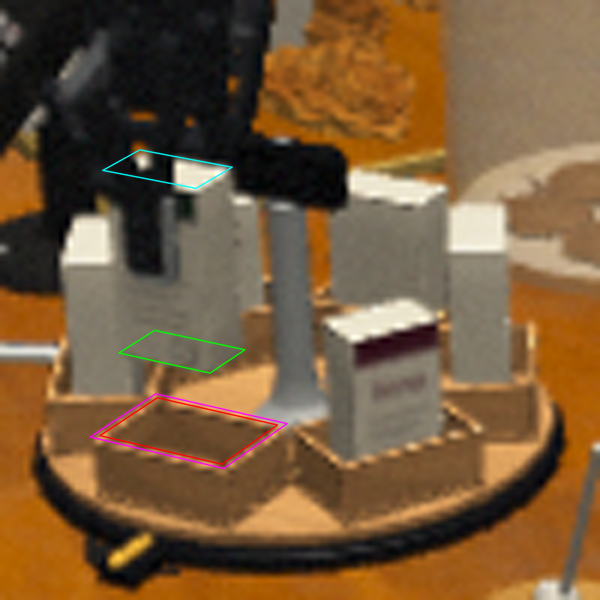

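In the overlay the rim at (190,430) matches the prediction within about 0.5 px. The carton's top matches too, and its bottom edge is near (197,375). I check the carton's centring with the depth faces.

```bash
cat > faces.py <<'E'
from h import *
def faces(p,d,zt,ax=(542.9,126.4),an=18.4):
    W=cloud('scene',d);an=np.radians(an);e1=np.array([np.cos(an),np.sin(an)]);e2=np.array([-np.sin(an),np.cos(an)])
    q=W[...,:2]-ax;a=q@e1+83;b=q@e2;z=W[...,2]   # offsets from mouth centre
    gx=np.gradient(a,axis=(0,1));
    def rep(nm,m):
        A,B=a[m],b[m]
        for lab,X,Y,lo in(('front',A,B,None),('side',B,A,None)):
            h,e=np.histogram(X,bins=np.arange(-60,60,1.0));k=h.argmax();sel=abs(X-e[k]-.5)<2.5
            # slope of the face => yaw error
            f=np.polyfit(Y[sel],X[sel],1) if sel.sum()>10 else [0,0]
            print(nm,lab,'peak',e[k]+.5,'med',np.median(X[sel]).round(2),'n',sel.sum(),'slope deg',np.degrees(np.arctan(f[0])).round(1),'other range',np.percentile(Y[sel],[2,98]).round(1))
    ok=d>0
    rep('carton',ok&(abs(a)<22)&(abs(b)<32)&(z>zt-30)&(z<zt+45))
    rep('wall',ok&(a<30)&(a>-40)&(abs(b)<42)&(z>30)&(z<48))
    c=ok&(abs(a)<22)&(abs(b)<32)&(z<zt+10);print('carton low z',np.sort(z[c&(z>zt-60)])[:0])
    return W,a,b
E
python3 - <<'E'
from faces import *
z=np.load('scene6.npz');W,a,b=faces(z['p'],z['d'],125.8)
p,d=z['p'],z['d']
# image edge profiles near the bottom of the carton: rows, cols 230..262
g=p.mean(2).astype(int)
for r in range(208,232,2):print(r,g[r,230:264].tolist())
E
```

```text
carton front peak -14.5 med -14.2 n 197 slope deg 0.7 other range [-23.   21.4]
carton side peak -22.5 med -22.07 n 168 slope deg 0.5 other range [-17.   12.2]
wall front peak -23.5 med -23.77 n 111 slope deg 0.2 other range [-35.1  31.4]
wall side peak -35.5 med -34.98 n 64 slope deg -0.9 other range [-24.7  24.2]
carton low z []
208 [228, 227, 226, 169, 118, 92, 36, 22, 23, 20, 13, 18, 69, 78, 70, 105, 112, 111, 116, 111, 109, 109, 110, 107, 115, 120, 124, 124, 117, 95, 88, 86, 97, 100]
210 [131, 131, 134, 125, 115, 105, 87, 57, 44, 39, 30, 31, 58, 79, 69, 102, 109, 112, 113, 106, 107, 106, 109, 106, 114, 120, 121, 119, 120, 106, 86, 88, 95, 97]
212 [129, 125, 127, 122, 112, 106, 101, 101, 96, 98, 95, 89, 88, 88, 95, 98, 102, 110, 112, 109, 110, 110, 108, 106, 113, 124, 119, 125, 125, 68, 73, 88, 92, 102]
214 [121, 124, 124, 125, 114, 108, 110, 104, 104, 99, 97, 96, 95, 101, 99, 107, 111, 112, 107, 105, 108, 107, 109, 108, 103, 120, 123, 121, 124, 76, 70, 86, 92, 103]
216 [121, 118, 121, 121, 115, 111, 106, 103, 101, 99, 96, 101, 103, 103, 108, 111, 109, 111, 109, 107, 112, 108, 10
[... 500 characters left out ...]
 98, 94, 89, 82, 75, 75, 77, 72, 83, 90, 100]
224 [118, 121, 119, 120, 117, 112, 101, 96, 105, 108, 108, 110, 112, 104, 97, 99, 105, 90, 106, 109, 103, 99, 96, 90, 81, 80, 75, 73, 86, 101, 78, 81, 92, 96]
226 [121, 122, 119, 118, 119, 119, 115, 97, 86, 76, 81, 130, 81, 60, 76, 81, 92, 103, 105, 106, 96, 103, 94, 89, 97, 118, 133, 135, 165, 172, 154, 100, 91, 98]
228 [123, 121, 121, 119, 119, 120, 128, 97, 85, 85, 125, 92, 62, 73, 85, 69, 104, 100, 125, 134, 160, 166, 167, 167, 168, 165, 167, 167, 168, 168, 132, 97, 97, 100]
230 [125, 124, 125, 124, 123, 126, 127, 101, 88, 126, 162, 92, 63, 94, 150, 160, 162, 158, 163, 163, 162, 161, 162, 158, 162, 165, 164, 168, 167, 168, 115, 103, 108, 114]
```

Relative to the compartment walls, the carton is about 1 mm outward and 1.5 mm too far along the tangent. I correct that and descend to 10 mm above the rim.

>>> drive_tool(
  targets="-0.7 0.3 3 0 0 0;-1.4 0.6 9 0 0 0;-1.4 0.6 16 0 0 0;-1.4 0.6 22 0 0 0;-1.4 0.6 25.5 0 0 0;-1.4 0.6 26.4 0 0 0;-1.4 0.6 26.4 0 0 0;-1.4 0.6 26.4 0 0 0;-1.4 0.6 26.4 0 0 0;-1.4 0.6 26.4 0 0 0",
)

```text
clock: 16.0
position: [465.6, 98.5, 98.9]
orientation: [0.584, 0.812, 0.0, 0.0]
ft_force: [0.2, 0.5, -0.0]
gripper_width: 26.1
grasp_force: 27.9
```

```bash
python3 - <<'E'
from faces import *
s=ctrl.read_state();print(s['clock'],s['position'],yaw(s),s['gripper_width'],s['ft_force'],abs(s['qvel']).max())
p,d=ctrl.capture('scene');faces(p,d,99.4)
W=cloud('scene',d)
a=cv2.resize(p[165:265,215:315],None,fx=6,fy=6,interpolation=cv2.INTER_CUBIC);cv2.imwrite('pics/s7.png',a[:,:,::-1])
E
```

```text
16.0 [465.55692111  98.5440121   98.90578929] 18.506992375650146 26.079765971583992 [ 0.1931842   0.47415299 -0.01362814] 0.002302708860118318
carton front peak -12.5 med -12.51 n 191 slope deg -0.2 other range [-25.5  20.9]
carton side peak -24.5 med -23.94 n 155 slope deg 1.2 other range [-16.   12.1]
wall front peak -24.5 med -24.39 n 105 slope deg 0.3 other range [-35.3  31.9]
wall side peak -34.5 med -34.86 n 72 slope deg 0.0 other range [-25.6  24.1]
carton low z []
```

View pics/s7.png

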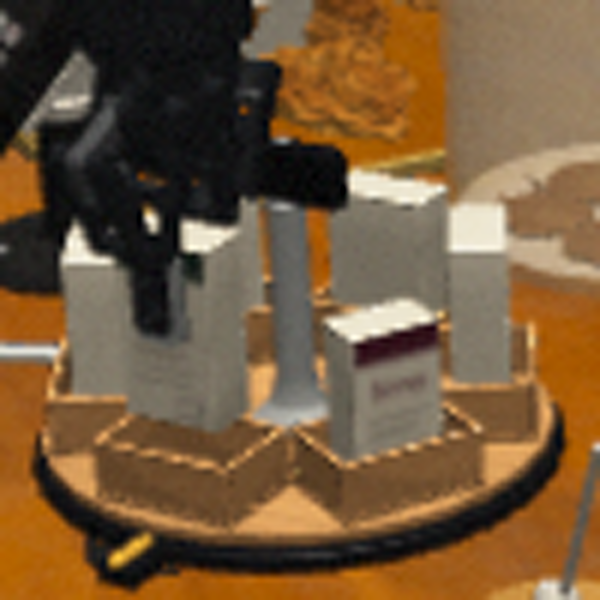

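The carton hangs over the compartment with its lower edge at about (130–240,425), just above the rim at (190,440), and touches nothing. One last shift of under 1 mm, settle, then hand in.

>>> drive_tool(
  targets="0.2 -0.8 -0.4 0 0 0;0.2 -0.8 -0.4 0 0 0;0.2 -0.8 -0.4 0 0 0;0.2 -0.8 -0.4 0 0 0;0.2 -0.8 -0.4 0 0 0;0.2 -0.8 -0.4 0 0 0;0.2 -0.8 -0.4 0 0 0;0.2 -0.8 -0.4 0 0 0",
)

```text
clock: 16.85
position: [464.6, 98.5, 99.2]
orientation: [0.584, 0.812, -0.0, -0.0]
ft_force: [-0.3, 0.2, 0.2]
gripper_width: 25.8
grasp_force: 27.9
```

```bash
python3 - <<'E'
from faces import *
s=ctrl.read_state();print(s['clock'],s['position'],yaw(s),s['gripper_width'],s['ft_force'],abs(s['qvel']).max())
p,d=ctrl.capture('scene');faces(p,d,99.4)
print(ctrl.close_job())
E
```

```text
16.85 [464.64520696  98.46188231  99.15982762] 18.503972873357036 25.77695012318216 [-0.26199663  0.22345428  0.19185602] 0.0021261961445784763
carton front peak -13.5 med -13.64 n 177 slope deg -0.3 other range [-25.  21.]
carton side peak -22.5 med -22.78 n 161 slope deg -0.3 other range [-17.5  12.8]
wall front peak -26.5 med -25.62 n 82 slope deg -0.9 other range [-34.7  29.5]
wall side peak -34.5 med -34.42 n 77 slope deg -0.0 other range [-25.7  24.1]
carton low z []
the job is handed in; nothing more can be done
None
```

The carousel is turned one click, so the empty compartment is at the brass pointer, and the green-banded carton is held upright and still over it, centred to about 1 mm with its underside about 1 cm above the rim; the job is handed in.

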